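Run a fingertip along the frame's retaining clips

TASK

Finish closing the back of the picture frame that lies face down: in one pass, run a fingertip along the five proud clips so that each is pressed down home, one after the other, starting at the free end of the row of three on the long rail, staying low as you go round by the corner, and finishing with the second clip on the short rail. Do not take the finger up off the row before the last clip is home, press only lightly, do not grasp, lift or shove the frame, and leave the eraser, the paint tube and the sharpener alone.

Things in the scene. Friction and masses are not known exactly. Their poses are not given: they have to be found in the camera images.
- picture_frame: Loose wooden picture frame, face down, 214 x 164 mm, rails 24 wide and 20 high, 2 kg, any yaw; backing top 8 mm above the table. Origin: underside centre; x along the long side, y along the short. Proud grey clips: 1, 2, 3 toward +x on the long rail at y = -70 mm; 4, 5 toward +y on the short rail at x = +95 mm. The other two rails are bare.
- corner (a point): the corner where the two rails with proud clips meet: centre lines of the rails, on the rail's top, 20 mm above the table. In the frame at x = 95, y = -70 mm.
- clip_1_top (a point): centre of clip 1's top, on the long rail, first, at the end away from the corner (frame x = -66, y = -70 mm); moves down with it. Clip 54 mm along the rail (its x axis), 12 wide: crown flat for 12 mm, then a 21 mm ramp falls 10 mm to each end, so a fingertip moving along the rail presses it down. Crown 11.5 mm above the rail (31.5 above the table) fully up, 2 mm above the rail fully down.
- clip_1 (a joint): how far this clip is pressed down, m: 0 fully up (starts at 0 to 1 mm), 0.0095 at its stop; above 0.0055 it is home. Slides straight down, takes about 2 N, no spring: it stays where it is left.
- clip_2_top (a point): centre of clip 2's top, on the long rail, middle (x = -9, y = -70 mm); moves down with it. Clip 54 mm along the rail (its x axis), 12 wide: crown flat for 12 mm, then a 21 mm ramp falls 10 mm to each end, so a fingertip moving along the rail presses it down. Crown 11.5 mm above the rail (31.5 above the table) fully up, 2 mm above the rail fully down.
- clip_2 (a joint): how far this clip is pressed down, m: 0 fully up (starts at 0 to 1 mm), 0.0095 at its stop; above 0.0055 it is home. Slides straight down, takes about 2 N, no spring: it stays where it is left.
- clip_3_top (a point): centre of clip 3's top, on the long rail, next to the corner (x = 48, y = -70 mm); moves down with it. Clip 54 mm along the rail (its x axis), 12 wide: crown flat for 12 mm, then a 21 mm ramp falls 10 mm to each end, so a fingertip moving along the rail presses it down. Crown 11.5 mm above the rail (31.5 above the table) fully up, 2 mm above the rail fully down.
- clip_3 (a joint): how far this clip is pressed down, m: 0 fully up (starts at 0 to 1 mm), 0.0095 at its stop; above 0.0055 it is home. Slides straight down, takes about 2 N, no spring: it stays where it is left.
- clip_4_top (a point): centre of clip 4's top, on the short rail, next to the corner (x = 95, y = -23 mm); moves down with it. Clip 54 mm along the rail (its x axis), 12 wide: crown flat for 12 mm, then a 21 mm ramp falls 10 mm to each end, so a fingertip moving along the rail presses it down. Crown 11.5 mm above the rail (31.5 above the table) fully up, 2 mm above the rail fully down.
- clip_4 (a joint): how far this clip is pressed down, m: 0 fully up (starts at 0 to 1 mm), 0.0095 at its stop; above 0.0055 it is home. Slides straight down, takes about 2 N, no spring: it stays where it is left.
- clip_5_top (a point): centre of clip 5's top, on the short rail, last, at the end away from the corner (x = 95, y = 34 mm); moves down with it. Clip 54 mm along the rail (its x axis), 12 wide: crown flat for 12 mm, then a 21 mm ramp falls 10 mm to each end, so a fingertip moving along the rail presses it down. Crown 11.5 mm above the rail (31.5 above the table) fully up, 2 mm above the rail fully down.
- clip_5 (a joint): how far this clip is pressed down, m: 0 fully up (starts at 0 to 1 mm), 0.0095 at its stop; above 0.0055 it is home. Slides straight down, takes about 2 N, no spring: it stays where it is left.
- eraser: bystander: loose eraser 21 x 60 x 13 mm lying on the backing inside the frame; origin at the centre of its underside, y along its length
- tube: bystander: loose paint tube 36 x 109 x 20 mm lying beside the frame's bare long rail; origin at the centre of its underside, y along its length
- sharpener_small: bystander: loose small pencil sharpener 15 x 24 x 13 mm beside the frame's bare short rail; origin at the centre of its underside

How it is judged:
By the outcome, as a careful person would: the job done as asked, in the order asked, and still so for the second after the job is handed in, with the robot touching nothing.
It also fails if it takes over 40 s, if anything falls off the work surface, if the arm or the gripper's body presses on something with over 40 N, if the wrist force passes 120 N, or if a joint passes its speed limit or range.

ROBOT

A 6-joint arm with a two-finger parallel gripper is mounted at the origin on the work surface; the furniture and walls round the work are solid. World frame = base frame: x ahead of the robot, y to its left, z up, the work surface at z = 0. Lengths are in m, angles in rad, forces in N, time in s.
With the tool pointing down it reaches from about 0.275 to 0.875 m from the base axis. Payload 12.5 kg.
Tool frame: the origin (TCP) lies between the finger pads, 19 mm behind the fingertips; this is the grasp point; z points along the fingers, y is the line along which they close (so a half turn about z gives the same grasp; the last joint's range is limited). The gripper opens to 85 mm and grips with 20 to 120 N. Pads are 22 mm wide; open, the fingers measure 114 mm over their backs; the gripper's body (76 mm by 85 mm) begins 54 mm behind the grasp point. The pads swing forward as they close: fully open they stand 13 mm farther back than shut.
Start: joints at [-1.24, 0.351, 1.652, -0, 1.139, -0.085], TCP at [0.222, -0.503, 0.25] pointing down, gripper open.
Joint ranges: [-2.75, 2.75], [-0.79, 2.1], [0.01, 2.65], [-1.57, 4.71], [0.07, 3.14], [-2.87, 2.87]. Speed limits (rad/s): [2.22, 2.22, 2.79, 3.14, 3.14, 3.14].

INTERFACE

Orientations are given as a unit quaternion [x, y, z, w].
In Python, from workcell import observe, optics, manip gives the robot as it stands.
- The arm moves only by the tool step_arm, never from a script. Its argument "series" is a list of rows, each an object with "travel": the shift along the tool's x, y, z in units of 0.25 m (1.0 is 0.25 m), a list of three; "roll": the turn about the tool's z in units of pi/2 rad (1.0 is pi/2 rad). A call has 1 to 12 rows; each row is the pose to reach, as a shift and turn from the pose commanded when the call began, along the tool's axes at that moment; what a row does not reach only later rows make up. A row lasts 1/10 s, in which the tool goes at most 50 mm and 8.59 degrees, less where a joint would pass 70% of its speed; a pose out of reach is approached as far as the arm can. A call with a number of a shift or a turn outside -1 to 1 is refused whole. A call with a gripper value outside its range is refused whole. "fingers" is the finger opening in mm, from 0 to 85.4, set as the call begins (left out, the last holds). The fingers move at their own pace and stop on an object; "squeeze" is the grip in N (left out, the last holds). Time passes only in rows, so rows that repeat a pose let the fingers close. It gives the time, the measured TCP pose, the force, the opening and the grip force at its end, in the units of the state.
- observe(): the state, without advancing time (a new reading comes with each control period).
- optics.get_image(name): name is "scene" or "top" or "wrist"; returns the picture (400x640x3 uint8, red, green, blue); there is no depth.
- optics.camera_info(name): a dict with "vertical_fov" (degrees; the focal length in pixels is half the picture's height over the tangent of half this angle, whatever the lens; pixels are square), "cx", "cy" (the principal point, pixels), "extrinsics" (4x4, takes a point from camera to world coordinates). Camera axes: x right, y up, looking along -z (the intrinsics and any distortion apply to the point x, -y, -z); pixel columns grow to the right and rows downward; lengths in m; the calibration is good to about 2 mm. A picture is of the moment at which its call begins: read the wrist's pose just before it. camera_info takes no time and is no camera call; for the wrist camera it gives the pose at the moment of the call.
- manip.hand_in(): hands the job in; it is judged then, once.
The state is a dict: "time": time; "q": joint angles; "qd": joint speeds; "joint_efforts": joint torques, N m; "eef_pos": TCP position; "orientation": TCP orientation; "wrist_force": force on the tool from outside, world axes, zero at the start; "ft_torque": the same for the moment, N m; "opening": opening from 0.0 (shut) to 1.0 (fully open); "finger_force": force on a finger pad.
Only numpy, scipy, OpenCV 4.12 (cv2) and the standard library are available. Lean on these libraries where they do the work, as an engineer would, in place of code of your own. Each camera call takes 0.05 s, during which the arm holds its last target. There are 200 camera calls.

## Working session

There is one attempt and no reset: what is moved stays moved. The work goes in short steps, Python scripts to look and compute and a tool call to move; the robot and the scene stay as the last step left them, time stands still between calls to the robot, and variables do not carry over. Pictures are saved under pics/ and viewed, at most 10 in all, crops included, and the job is handed in when it is done.

Besides the shell and the picture viewer there is one more tool, called after "Emit:" as name(argument=value, ...), one argument or row to a line, values as JSON. step_arm: Moves the arm, as the interface text tells. Its arguments: {"type":"object","properties":{"series":{"type":"array","items":{"type":"object","properties":{"travel":{"type":"array","items":{"type":"number"}},"roll":{"type":"number"}}}},"fingers":{"type":"number"},"squeeze":{"type":"number"}},"required":["series"]}

```bash
mkdir -p pics
python3 - <<'E'
from workcell import observe, optics
import cv2
for n in("scene","top"):
    im=optics.get_image(n); cv2.imwrite(f"pics/{n}0.png",im[:,:,::-1])
    print(n,optics.camera_info(n))
s=observe(); print(s)
E
```

```text
scene {'vertical_fov': 42.26239018528238, 'cx': 308.89734730552163, 'cy': 193.75574190422313, 'extrinsics': array([[-0.86809948,  0.38947553, -0.30775333,  0.29025196],
       [-0.49606268, -0.65815452,  0.56635187,  0.47669634],
       [ 0.01803095,  0.64431471,  0.76454787,  0.71635073],
       [ 0.        ,  0.        ,  0.        ,  1.        ]])}
top {'vertical_fov': 50.05880712418529, 'cx': 324.78767635943484, 'cy': 199.44013039979225, 'extrinsics': array([[-0.13003752,  0.97114784, -0.19990525,  0.41434363],
       [-0.99150487, -0.12795346,  0.02336662, -0.03692506],
       [-0.00288613,  0.20124556,  0.97953657,  0.88076422],
       [ 0.        ,  0.        ,  0.        ,  1.        ]])}
{'time': 0.1, 'q': array([-1.23959206e+00,  3.51159400e-01,  1.65237478e+00,  1.64936889e-05,
        1.13912663e+00, -8.45894329e-02]), 'qd': array([-0.00030874, -0.00108307, -0.00188302, -0.00125269,  0.00013925,
        0.00064291]), 'joint_efforts': array([ 1.53575587e-03, -5.06831717e+01, -2.91873997e+01, -7.62048012e-05,
        2.60175540e-03,  1.61315859e-05]), 'eef_pos': array([ 0.22209083, -0.50284696,  0.24951924]), 'orientation': array([ 9.78467748e-01,  2.06399084e-01, -5.82576712e-05, -5.30946354e-04]), 'wrist_force': array([ 0.49043085,  0.22781928, -0.22937912]), 'ft_torque': array([-0.01991582,  0.0521176 , -0.00336583]), 'finger_force': 0.0, 'opening': 1.0001052076998467}
```

View pics/top0.png

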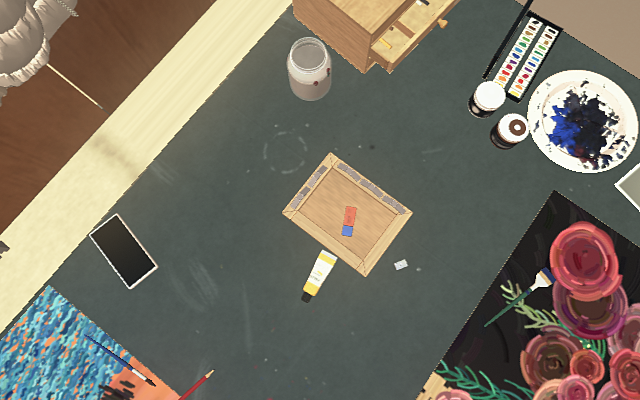

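The top view shows the frame with its corners near (332,153), (411,212), (364,276) and (283,212). The clip corner is the upper one: clips 1 to 3 run from the right end up to it, and clips 4 and 5 run down its left side. I'll enlarge this area.

Run:
```python
import cv2
im=cv2.imread("pics/top0.png")[145:285,270:420]
cv2.imwrite("pics/crop1.png",cv2.resize(im,None,fx=4.2,fy=4.2,interpolation=cv2.INTER_CUBIC))
```

```text
(no output)
```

View pics/crop1.png

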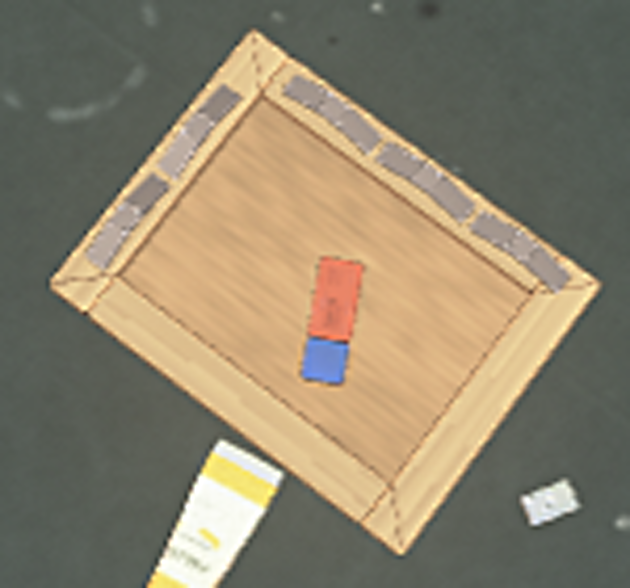

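View pics/scene0.png

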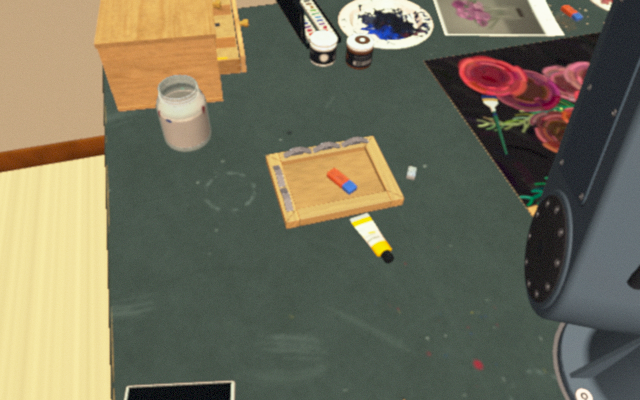

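```bash
cat > h.py <<'E'
import numpy as np
from scipy.optimize import least_squares
def proj(info,P,h=400):
    E=info["extrinsics"]; f=h/2/np.tan(np.radians(info["vertical_fov"])/2)
    c=(np.atleast_2d(P)-E[:3,3])@E[:3,:3]
    return np.c_[info["cx"]+f*c[:,0]/-c[:,2], info["cy"]-f*c[:,1]/-c[:,2]]
def f2w(p,L):
    c,s=np.cos(p[2]),np.sin(p[2]); L=np.atleast_2d(L).astype(float)
    return np.c_[p[0]+c*L[:,0]-s*L[:,1], p[1]+s*L[:,0]+c*L[:,1], L[:,2]]
def fit(info,L,uv,p0):
    r=least_squares(lambda p:(proj(info,f2w(p,L))-uv).ravel(),p0)
    return r.x,r.fun.reshape(-1,2)
E
python3 - <<'E'
from h import *
from workcell import optics,observe
i=optics.camera_info("top")
L=np.array([[.107,-.082,.02],[-.107,-.082,.02],[-.107,.082,.02],[.107,.082,.02]])
uv=(np.array([[253,31],[600,285],[402,553],[51,283]])+.5)/4.2-.5+[270,145]
for k in(.02,0.0):
    LL=L.copy(); LL[2,2]=k; LL[1,2]=.02; LL[3,2]=.02
    p,r=fit(i,LL,uv,[.58,-.06,.9]); print(p,r.round(2).tolist())
    print(f2w(p,[[-.066,-.07,.03],[.095,-.07,.02],[.095,.034,.03]]).round(4))
w=optics.camera_info("wrist"); print(w)
E
```

```text
[ 0.55773498 -0.09904773  0.78508226] [[-0.04, -0.9], [0.76, -0.21], [0.06, 0.81], [-0.79, 0.14]]
[[ 0.5605 -0.1952  0.03  ]
 [ 0.6744 -0.0814  0.02  ]
 [ 0.6009 -0.0078  0.03  ]]
[ 0.55778191 -0.09952103  0.78869419] [[-0.04, -0.89], [0.97, -0.5], [-0.37, 0.93], [-0.57, 0.33]]
[[ 0.5609 -0.1957  0.03  ]
 [ 0.6744 -0.0815  0.02  ]
 [ 0.6006 -0.0082  0.03  ]]
{'vertical_fov': 64.38752736342076, 'cx': 317.38534069370945, 'cy': 192.94420710978858, 'extrinsics': array([[ 4.02849342e-01,  8.67991310e-01,  2.90350639e-01,
         2.97354026e-01],
       [-9.15266303e-01,  3.82060733e-01,  1.27738764e-01,
        -4.69727956e-01],
       [-5.54412616e-05, -3.17207633e-01,  9.48356112e-01,
         3.73519499e-01],
       [ 0.00000000e+00,  0.00000000e+00,  0.00000000e+00,
         1.00000000e+00]])}
```

The fit puts the frame at about (0.558, -0.099) with a yaw of 45°. Next I'll move towards it, turn the tool in line with the frame and shut the fingers.

Emit:
step_arm(
  series=[
    {"travel": [0.08, -0.04, 0], "roll": -0.08},
    {"travel": [0.24, -0.12, 0], "roll": -0.16},
    {"travel": [0.42, -0.2, 0], "roll": -0.235},
    {"travel": [0.6, -0.29, 0], "roll": -0.235},
    {"travel": [0.76, -0.37, 0], "roll": -0.235},
    {"travel": [0.88, -0.42, 0], "roll": -0.235},
    {"travel": [0.92, -0.44, 0], "roll": -0.235},
    {"travel": [0.92, -0.44, 0], "roll": -0.235},
    {"travel": [0.92, -0.44, 0], "roll": -0.235},
  ],
  fingers=0,
  squeeze=20,
)

```text
time: 1.0
eef_pos: [0.3876, -0.3102, 0.2498]
orientation: [0.924, 0.382, -0.0, -0.0]
wrist_force: [-0.2, -0.7, -0.4]
opening: 0.003
finger_force: 0.0
```

Emit:
step_arm(
  series=[
    {"travel": [0.08, -0.01, 0]},
    {"travel": [0.24, -0.03, 0]},
    {"travel": [0.42, -0.06, 0]},
    {"travel": [0.58, -0.08, 0]},
    {"travel": [0.7, -0.1, 0]},
    {"travel": [0.74, -0.11, 0]},
    {"travel": [0.74, -0.11, 0]},
    {"travel": [0.74, -0.11, 0]},
  ],
)

```text
schema error: expected keys travel, roll
```

Run:
```python
from workcell import observe, optics
import cv2,pickle
i=optics.camera_info("wrist"); s=observe()
im=optics.get_image("wrist"); cv2.imwrite("pics/w1.png",im[:,:,::-1]); pickle.dump(i,open("w1.pkl","wb"))
print(s["eef_pos"],s["qd"].round(3),s["q"].round(3))
```

```text
[ 0.38762529 -0.31024033  0.24984071] [-0.018  0.    -0.     0.001  0.     0.002] [-0.769  0.254  1.786 -0.     1.102  0.018]
```

View pics/w1.png

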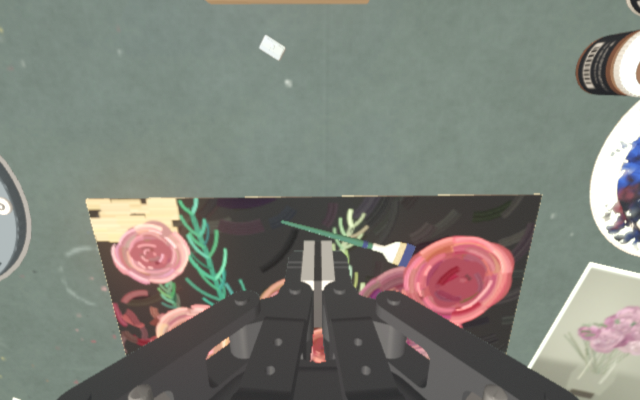

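The move was refused because it needs the roll key. The picture is from the old spot, with the frame's near edge only at row 3 (columns 208 to 368), so I'll send the move again.

Emit:
step_arm(
  series=[
    {"travel": [0.08, -0.01, 0], "roll": 0},
    {"travel": [0.24, -0.03, 0], "roll": 0},
    {"travel": [0.42, -0.06, 0], "roll": 0},
    {"travel": [0.58, -0.08, 0], "roll": 0},
    {"travel": [0.7, -0.1, 0], "roll": 0},
    {"travel": [0.74, -0.11, 0], "roll": 0},
    {"travel": [0.74, -0.11, 0], "roll": 0},
    {"travel": [0.74, -0.11, 0], "roll": 0},
  ],
)

```text
time: 1.85
eef_pos: [0.4989, -0.1606, 0.2499]
orientation: [0.924, 0.382, -0.0, 0.0]
wrist_force: [-0.8, 1.1, 0.1]
opening: -0.002
finger_force: 0.0
```

Run:
```python
from workcell import observe, optics
import cv2,pickle
i=optics.camera_info("wrist"); s=observe()
im=optics.get_image("wrist"); cv2.imwrite("pics/w2.png",im[:,:,::-1]); pickle.dump(i,open("w2.pkl","wb"))
print(s["eef_pos"],s["qd"].round(3),s["q"].round(3))
```

```text
[ 0.49893066 -0.16064114  0.24988129] [-0.01  -0.004  0.     0.001  0.002  0.002] [-0.4    0.304  1.718 -0.     1.12   0.387]
```

View pics/w2.png

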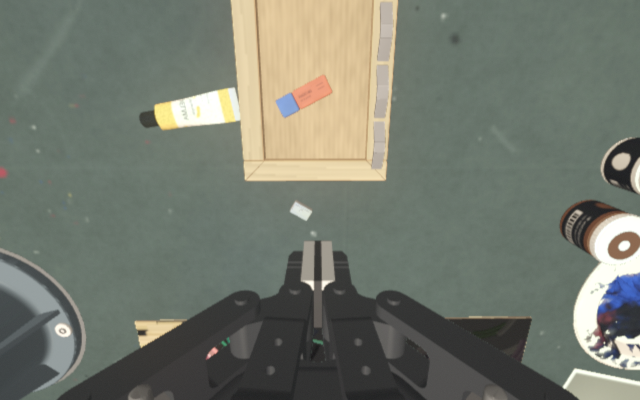

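The wrist view has the frame's free-end corners near (386,180) and (246,180), with clips 1 to 3 up the right rail. I'll enlarge it.

Run:
```python
import cv2
im=cv2.imread("pics/w2.png")[0:190,225:415]
cv2.imwrite("pics/crop2.png",cv2.resize(im,None,fx=3.15,fy=3.15,interpolation=cv2.INTER_CUBIC))
```

```text
(no output)
```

View pics/crop2.png

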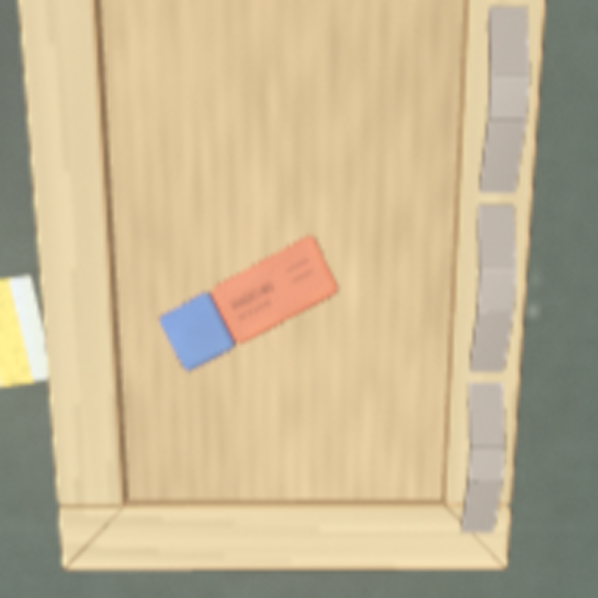

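Run:
```python
from h import *
import pickle
i=pickle.load(open("w2.pkl","rb"))
T=[(-107,-82,20,508,568),(-107,82,20,64,570),(-93,-64,21,461,530),(-93,-76,21,493,532),(-39,-64,21,470,383),(-39,-76,21,505,383),
(-36,-64,21,473,371),(-36,-76,21,505,371),(18,-64,21,479,204),(18,-76,21,517,204),(21,-64,21,480,192),(21,-76,21,518,192),(75,-64,21,489,6),(75,-76,21,529,6)]
T=np.array(T,float)
uv=(T[:,3:]+.5)/3.15-.5+[225,0]
p,r=fit(i,T[:,:3]/1e3,uv,[.557,-.099,.785]); print(p,r.round(1).tolist())
for q in(p,[.5577,-.0992,.786]):
  W=f2w(q,[[-.135,-.07,0],[-.066,-.07,0],[.095,-.07,0],[.095,.034,0],[.095,.055,0]])
  print(W.round(4).tolist())
  d=W[:,:2]-[.4989,-.1606]; a=np.radians(44.93)
  print(((d@np.array([[np.cos(a),np.sin(a)],[np.sin(a),-np.cos(a)]]))/.25).round(3).tolist())
```

```text
[ 0.55825857 -0.09854449  0.7845715 ] [[0.1, 0.3], [-0.4, -0.0], [0.3, 0.9], [0.6, 0.2], [0.0, -0.7], [-0.1, -0.7], [-0.8, 0.3], [0.1, 0.3], [0.2, -0.2], [-0.2, -0.3], [0.0, 0.4], [-0.4, 0.4], [0.4, -0.4], [0.0, -0.4]]
[[0.5122, -0.2435, 0.0], [0.561, -0.1947, 0.0], [0.6749, -0.081, 0.0], [0.6015, -0.0074, 0.0], [0.5866, 0.0075, 0.0]]
[[-0.196, 0.272], [0.08, 0.272], [0.724, 0.272], [0.723, -0.144], [0.723, -0.228]]
[[0.5118, -0.2442, 0.0], [0.5606, -0.1954, 0.0], [0.6744, -0.0815, 0.0], [0.6008, -0.008, 0.0], [0.5859, 0.0069, 0.0]]
[[-0.2, 0.273], [0.076, 0.273], [0.72, 0.272], [0.72, -0.144], [0.72, -0.228]]
```

The wrist fit and the top fit agree to within 1 mm. I'll go to a point just off the free end of the row and lower the finger there.

Emit:
step_arm(
  series=[
    {"travel": [-0.05, 0.06, 0.03], "roll": 0},
    {"travel": [-0.12, 0.16, 0.12], "roll": 0},
    {"travel": [-0.19, 0.24, 0.27], "roll": 0},
    {"travel": [-0.22, 0.272, 0.43], "roll": 0},
    {"travel": [-0.22, 0.272, 0.58], "roll": 0},
    {"travel": [-0.22, 0.272, 0.7], "roll": 0},
    {"travel": [-0.22, 0.272, 0.78], "roll": 0},
    {"travel": [-0.22, 0.272, 0.82], "roll": 0},
    {"travel": [-0.22, 0.272, 0.84], "roll": 0},
    {"travel": [-0.22, 0.272, 0.84], "roll": 0},
    {"travel": [-0.22, 0.272, 0.84], "roll": 0},
  ],
)

```text
time: 3.0
eef_pos: [0.5091, -0.2468, 0.041]
orientation: [0.924, 0.382, 0.0, 0.001]
wrist_force: [-0.4, 0.5, -0.2]
opening: 0.006
finger_force: 0.0
```

Now a light touch on the bare table to check the fingertip height.

Emit:
step_arm(
  series=[
    {"travel": [0, 0, 0.02], "roll": 0},
    {"travel": [0, 0, 0.05], "roll": 0},
    {"travel": [0, 0, 0.075], "roll": 0},
    {"travel": [0, 0, 0.08], "roll": 0},
    {"travel": [0, 0, 0.08], "roll": 0},
    {"travel": [0, 0, 0.08], "roll": 0},
  ],
)

```text
time: 3.6
eef_pos: [0.5088, -0.2464, 0.02]
orientation: [0.924, 0.382, 0.0, 0.0]
wrist_force: [-0.1, -0.5, -0.1]
opening: -0.001
finger_force: 0.0
```

Emit:
step_arm(
  series=[
    {"travel": [0, 0, 0.004], "roll": 0},
    {"travel": [0, 0, 0.004], "roll": 0},
    {"travel": [0, 0, 0.004], "roll": 0},
  ],
)

```text
time: 3.9
eef_pos: [0.5088, -0.2464, 0.0191]
orientation: [0.924, 0.382, 0.0, 0.0]
wrist_force: [0.1, 0.2, -0.3]
opening: 0.004
finger_force: 0.0
```

Emit:
step_arm(
  series=[
    {"travel": [0, 0, 0.004], "roll": 0},
    {"travel": [0, 0, 0.004], "roll": 0},
    {"travel": [0, 0, 0.004], "roll": 0},
  ],
)

```text
time: 4.2
eef_pos: [0.5089, -0.2464, 0.0188]
orientation: [0.924, 0.382, 0.0, 0.0]
wrist_force: [-2.5, 2.3, 9.9]
opening: -0.0
finger_force: 5.0
```

The table contact puts the tip 19 mm below the TCP. I'll rise to tip height 24 mm and sweep along the row.

Emit:
step_arm(
  series=[
    {"travel": [0, 0, -0.03], "roll": 0},
    {"travel": [0, 0, -0.07], "roll": 0},
    {"travel": [0, 0, -0.1], "roll": 0},
    {"travel": [0, 0, -0.1], "roll": 0},
    {"travel": [0, 0, -0.1], "roll": 0},
  ],
)

```text
time: 4.7
eef_pos: [0.5088, -0.2464, 0.0432]
orientation: [0.924, 0.382, 0.0, 0.0]
wrist_force: [-0.4, 0.1, -0.5]
opening: 0.003
finger_force: 0.0
```

Emit:
step_arm(
  series=[
    {"travel": [0.02, 0, 0], "roll": 0},
    {"travel": [0.05, 0, 0], "roll": 0},
    {"travel": [0.08, 0, 0], "roll": 0},
    {"travel": [0.11, 0, 0], "roll": 0},
    {"travel": [0.14, 0, 0], "roll": 0},
    {"travel": [0.17, 0, 0], "roll": 0},
    {"travel": [0.2, 0, 0], "roll": 0},
    {"travel": [0.23, 0, 0], "roll": 0},
    {"travel": [0.25, 0, 0], "roll": 0},
  ],
)

```text
time: 5.6
eef_pos: [0.5535, -0.2018, 0.0431]
orientation: [0.924, 0.383, 0.0, 0.0]
wrist_force: [-1.9, -2.3, 2.1]
opening: -0.002
finger_force: 0.9
```

Forces are light at about 3 N and the height is holding, so I'll carry on.

Emit:
step_arm(
  series=[
    {"travel": [0.02, 0, 0], "roll": 0},
    {"travel": [0.05, 0, 0], "roll": 0},
    {"travel": [0.08, 0, 0], "roll": 0},
    {"travel": [0.11, 0, 0], "roll": 0},
    {"travel": [0.14, 0, 0], "roll": 0},
    {"travel": [0.17, 0, 0], "roll": 0},
    {"travel": [0.2, 0, 0], "roll": 0},
    {"travel": [0.23, 0, 0], "roll": 0},
    {"travel": [0.26, 0, 0], "roll": 0},
    {"travel": [0.29, 0, 0], "roll": 0},
    {"travel": [0.32, 0, 0], "roll": 0},
    {"travel": [0.34, 0, 0], "roll": 0},
  ],
)

```text
time: 6.8
eef_pos: [0.6136, -0.1414, 0.0429]
orientation: [0.924, 0.383, 0.0, -0.0]
wrist_force: [-0.5, 0.4, 0.6]
opening: 0.002
finger_force: 0.0
```

Run:
```python
from workcell import observe, optics
from h import *
import cv2
s=observe(); print(s["eef_pos"],s["wrist_force"])
im=optics.get_image("top")[:,:,::-1]
a=im[145:285,270:420]; b=optics.get_image("scene")[120:240,250:430,::-1]
a=cv2.resize(a,(400,373),interpolation=cv2.INTER_CUBIC); b=cv2.resize(b,(400,267),interpolation=cv2.INTER_CUBIC)
b=cv2.copyMakeBorder(b,0,106,0,0,cv2.BORDER_CONSTANT)
cv2.imwrite("pics/mid.png",np.hstack([a,b]))
```

```text
[ 0.61362932 -0.14143056  0.04290078] [-0.51201611  0.40669202  0.55871583]
```

View pics/mid.png

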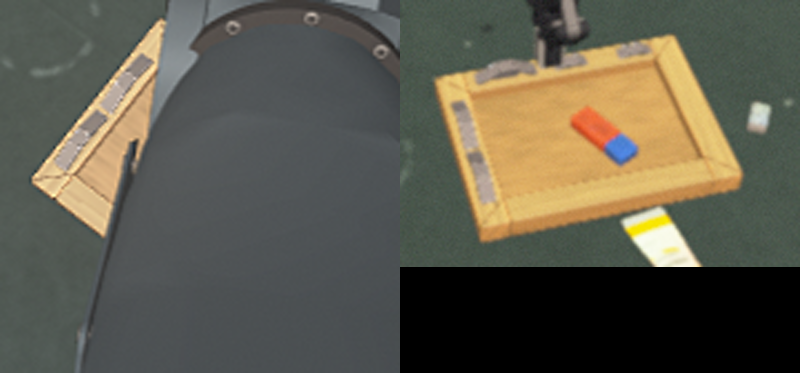

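In the scene view (right) clips 1 and 2 lie flat behind the finger and clip 3 is still up. The left corner in the top view, at (33,180), hasn't shifted, so the frame is unmoved. On to the corner, then along the short rail.

Emit:
step_arm(
  series=[
    {"travel": [0.02, 0, 0], "roll": 0},
    {"travel": [0.05, 0, 0], "roll": 0},
    {"travel": [0.08, 0, 0], "roll": 0},
    {"travel": [0.11, 0, 0], "roll": 0},
    {"travel": [0.14, 0, 0], "roll": 0},
    {"travel": [0.17, 0, 0], "roll": 0},
    {"travel": [0.2, 0, 0], "roll": 0},
    {"travel": [0.23, 0, 0], "roll": 0},
    {"travel": [0.26, 0, 0], "roll": 0},
    {"travel": [0.29, 0, 0], "roll": 0},
    {"travel": [0.32, 0, 0], "roll": 0},
    {"travel": [0.345, 0, 0], "roll": 0},
  ],
)

```text
time: 8.1
eef_pos: [0.6745, -0.0806, 0.0429]
orientation: [0.924, 0.383, 0.0, -0.0]
wrist_force: [-0.8, -0.4, 0.6]
opening: 0.003
finger_force: 0.0
```

Emit:
step_arm(
  series=[
    {"travel": [0, 0, 0], "roll": 0},
    {"travel": [0, -0.02, 0], "roll": 0},
    {"travel": [0, -0.05, 0], "roll": 0},
    {"travel": [0, -0.08, 0], "roll": 0},
    {"travel": [0, -0.11, 0], "roll": 0},
    {"travel": [0, -0.14, 0], "roll": 0},
    {"travel": [0, -0.17, 0], "roll": 0},
    {"travel": [0, -0.2, 0], "roll": 0},
    {"travel": [0, -0.22, 0], "roll": 0},
  ],
)

```text
time: 9.0
eef_pos: [0.6346, -0.0416, 0.043]
orientation: [0.924, 0.383, -0.0, -0.0]
wrist_force: [1.6, -0.6, 1.8]
opening: 0.003
finger_force: 0.8
```

Emit:
step_arm(
  series=[
    {"travel": [0, -0.02, 0], "roll": 0},
    {"travel": [0, -0.05, 0], "roll": 0},
    {"travel": [0, -0.08, 0], "roll": 0},
    {"travel": [0, -0.11, 0], "roll": 0},
    {"travel": [0, -0.14, 0], "roll": 0},
    {"travel": [0, -0.17, 0], "roll": 0},
    {"travel": [0, -0.2, 0], "roll": 0},
    {"travel": [0, -0.22, 0], "roll": 0},
    {"travel": [0, -0.23, 0], "roll": 0},
    {"travel": [0, -0.23, 0], "roll": 0},
  ],
)

```text
time: 10.0
eef_pos: [0.5941, -0.0012, 0.0429]
orientation: [0.924, 0.383, -0.0, -0.0]
wrist_force: [-0.8, 1.9, 2.5]
opening: -0.0
finger_force: 0.9
```

Emit:
step_arm(
  series=[
    {"travel": [0, 0, -0.03], "roll": 0},
    {"travel": [0, 0, -0.1], "roll": 0},
    {"travel": [0, 0, -0.22], "roll": 0},
    {"travel": [0, 0, -0.38], "roll": 0},
    {"travel": [0, 0, -0.54], "roll": 0},
    {"travel": [0, 0, -0.66], "roll": 0},
    {"travel": [0, 0, -0.74], "roll": 0},
    {"travel": [0, 0, -0.78], "roll": 0},
    {"travel": [0, 0, -0.8], "roll": 0},
    {"travel": [0, 0, -0.8], "roll": 0},
  ],
)

```text
time: 11.0
eef_pos: [0.5945, -0.0016, 0.2427]
orientation: [0.924, 0.382, -0.0, -0.0]
wrist_force: [-0.2, -0.4, 0.4]
opening: 0.001
finger_force: 0.0
```

Run:
```python
from workcell import optics
import cv2
b=optics.get_image("scene")[120:240,240:430,::-1]
cv2.imwrite("pics/end.png",cv2.resize(b,None,fx=4,fy=4,interpolation=cv2.INTER_CUBIC))
```

```text
(no output)
```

View pics/end.png

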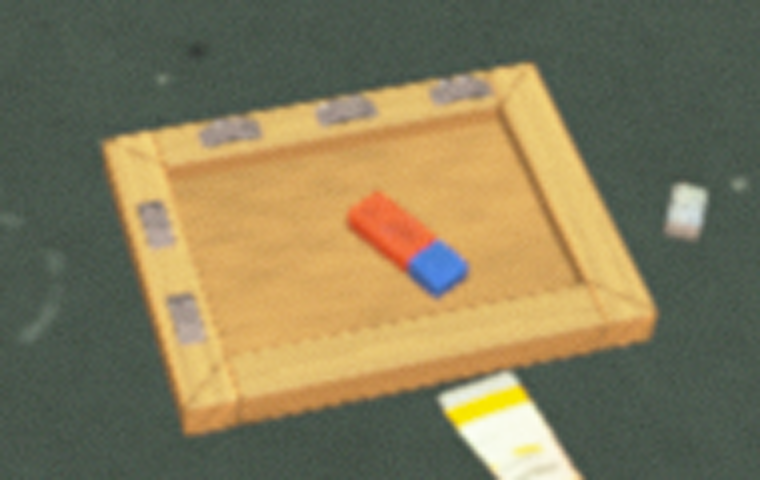

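The view shows all five clips down by the same amount, with only short crowns showing, at about (230,131), (346,108), (462,89), (156,224) and (186,318). The frame, eraser, tube and sharpener look undisturbed and the finger is clear, so I'm handing in.

```bash
python3 -c "
from workcell import manip
print(manip.hand_in())"
```

```text
the job is handed in; nothing more can be done
None
```

I pressed all five clips home in order in one low, light pass (wrist force about 3–4 N at each check), without disturbing the frame or the bystanders, and handed the job in at about 11 s; the final picture shows all five down.

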